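Clear the caddy lids, find the one with the broken catch and hold it open

ROBOT

A 6-joint arm with a two-finger parallel gripper is mounted at the origin on the work surface. World frame = base frame: x ahead of the robot, y to its left, z up, the work surface at z = 0. Lengths are in m, angles in rad, forces in N, time in s.
With the tool pointing down it reaches from about 0.375 to 0.9 m from the base axis. Payload 3.1 kg.
Tool frame: the origin (TCP) lies midway between the tips of the shut fingers; the grasp point (between the pads) lies 19 mm behind it; z points along the fingers, y is the direction in which the jaws open and shut (so a half turn about z gives the same grasp; the last joint's range is limited). The gripper opens to 85 mm and grips with 20 to 120 N. Pads are 22 mm wide; open, the fingers measure 114 mm over their backs; the gripper's body (76 mm by 85 mm) begins 54 mm behind the grasp point. The pads swing forward as they close: fully open they stand 13 mm farther back than shut.
Start: joints at [0.934, 0.527, 1.433, -0, 1.181, -0.178], TCP at [0.276, 0.561, 0.231] pointing down, gripper open.
Joint ranges: [-3.08, 3.08], [-0.75, 2.2], [0.22, 2.44], [-1.43, 4.57], [0, 2.65], [-2.85, 2.85]. Speed limits (rad/s): [2.79, 2.79, 3.14, 3.14, 3.14, 3.14].

INTERFACE

Orientations are given as a unit quaternion [x, y, z, w].
In Python, from station import manip gives the robot as it stands.
- The arm moves only by the tool servo_tool, never from a script. Its argument "motion" is a list of rows, each a list of 7 numbers: the shift along the tool's x, y, z in mm, then the turn, a rotation vector about the tool's x, y, z in rad, then the opening, from -1 (shut) to 1 (fully open), so that 0 is half open. In form: [[x, y, z, rx, ry, rz, hand], ...]. A call has 1 to 12 rows; each row shifts and turns the pose as measured when the row begins, along the tool's axes as they then stand; what a row does not reach is not made up. A row lasts 1/12 s, in which the tool goes at most 41.7 mm and 7.16 degrees, less where a joint would pass 70% of its speed; a pose out of reach is approached as far as the arm can. A call with a gripper value outside its range is refused whole. The fingers move at their own pace and stop on an object; "grip_force" is the grip in N (left out, the last holds). Time passes only in rows, so rows that do not move let the fingers close. It gives the time, the measured TCP pose, the force and the opening at its end, in the units of the state.
- manip.sense(): the state, without advancing time (a new reading comes with each control period).
- manip.snapshot(name): name is "scene" or "side" or "wrist"; returns a dict with "frame" (384x512x3 uint8, red, green, blue), "mtx" (3x3 intrinsics, pixels), "dist_coeffs" ([k1, k2, p1, p2, k3] as OpenCV has them; the pictures are not rectified), "world_from_camera" (4x4, takes a point from camera to world coordinates). Camera axes: x right, y up, looking along -z (the intrinsics and any distortion apply to the point x, -y, -z); pixel columns grow to the right and rows downward; lengths in m; the calibration is good to about 2 mm. A picture is of the moment at which its call begins. There is no depth.
- manip.sign_off(): hands the job in, once; it reports no verdict.
The state is a dict: "t": time; "q": joint angles; "qd": joint speeds; "tau": joint torques, N m; "tcp_pos": TCP position; "tool_rot": TCP orientation; "force": force on the tool from outside, world axes, zero at the start; "ft_torque": the same for the moment, N m; "finger_gap": opening from 0.0 (shut) to 1.0 (fully open).
Only numpy, scipy, OpenCV 4.12 (cv2) and the standard library are available. Lean on these libraries where they do the work, as an engineer would, in place of code of your own. Each camera call takes 0.05 s, during which the arm holds its last target.

TASK

One of the three lids on the island's dry-goods caddy has lost its catch: pick up the scraper block and scrape the walnut shells off the lids into the white tilt bin, then stand the scraper back upright on the worktop. Tap the lids on their front tabs with your fingertips until you find the one that gives, then lift that lid about halfway (45 degrees or more) so that I can get at the catch. Finish still holding it up, and leave the other things on the island where they are.

Things in the scene. Friction and masses are not known exactly. Their poses are not given: they have to be found in the camera images.
- caddy: White plastic dry-goods caddy screwed to the worktop, 110 deep (x) x 290 wide (y) x 70 mm high; origin at the centre of its underside, z up, front towards its -x. On its flat top are three beech lids, centred at y = +95 (lid 1), 0 (2), -95 mm (3). Rim, ribs and lids are level at z = 70 mm: a blade slides along them in y from end to end; only the thumb tabs stick out in front.
- lid_1 (a joint): Lid 1 (caddy's +y end): angle in rad, 0 = shut, positive = front edge raised, stop at 1.4; let go, it falls shut (90 g). Plate 88 (x) x 86 (y) x 6 mm; hinge axis along the caddy's y at caddy x = +41.5, z = 67 mm. The lids look alike, all read 0 at the start; two, drawn afresh each time, are held fast by spring catches inside: pushed or pulled, they move under 1 mm.
- lid_2 (a joint): Lid 2 (middle), the same kind. The one lid of the three whose catch is broken rests on a soft seal: its tab sinks up to about 7 mm (joint to -0.06) under a push of about 1.5 to 2 N and springs back, and it lifts freely.
- lid_3 (a joint): Lid 3 (the caddy's -y end), the same kind.
- tab_1 (a point): Thumb tab of lid 1: point on its top face, 116.5 mm in front of and 3 mm above the hinge axis (caddy x = -75, z = 70 mm, shut); moves with the lid. Flat bar 18 mm wide (y), 9 mm thick (z 61 to 70 mm), sticking out 34 mm past the caddy's front face (caddy x -55 to -89 mm), free beside and below. Pinched across its width (along y) it turns between the fingers as the lid rises.
- tab_2 (a point): Thumb tab of lid 2, as tab_1.
- tab_3 (a point): Thumb tab of lid 3, as tab_1.
- scraper: Scraper block standing upright on the worktop behind the caddy: a straight white nylon blade foot 130 long (its x) x 34 thick (its y) x 20 mm high, and on it a beech grip 126 long x 24 thick, reaching up to 62 mm; 150 g. Origin at the centre of its underside, z up. It stands by itself.
- tilt_bin: Low open-topped bin of white plastic, 170 (x) x 150 (y) x 50 mm high, walls 4 mm, front flap tipped slightly out; fixed, right beside one end of the caddy (4 mm gap), either its +y or its -y end, turned like the caddy. Origin at the centre of its underside.
- shell_1: Walnut half shell lying dome up on the lids: 33 mm across, 17 mm high, 10 g; origin at the centre of its flat underside.
- shell_2: Another walnut half shell, the same.
- shell_3: Another walnut half shell, the same.
- opener_disc: Bystander: flat blue silicone jar opener disc, 120 mm across, 6 mm thick, loose on the worktop at the caddy's other end; origin at the centre of its underside.
- canister: Bystander: sage ceramic canister, 108 mm across, 136 mm high with its knob; origin at the centre of its underside.
- pillbox_low: Bystander: frosted plastic pill box, 62 x 112 x 24 mm, the lower of two stacked; origin at the centre of its underside.
- pillbox_top: Bystander: the upper pill box, the same size.
- magnet_clip: Bystander: steel fridge magnet clip lying flat, 34 x 50 x 13 mm; origin at the centre of its underside.
There are look-alikes about, which are no part of the job. Leave any orange or yellow look-alike of the scraper alone.

How it is judged:
By the outcome, as a careful person would: the job done as asked, in the order asked, and still so for the second after the job is handed in, while the arm keeps its last pose, push and grip.
It also fails if it takes over 64 s, if anything falls off the work surface, if the arm or the gripper's body presses on something with over 40 N, if the wrist force passes 120 N, or if a joint passes its speed limit or range.

## Working session

There is one attempt and no reset: what is moved stays moved. The work goes in short steps, Python scripts to look and compute and a tool call to move; the robot and the scene stay as the last step left them, time stands still between calls to the robot, and variables do not carry over. Pictures are saved under pics/ and viewed, and the job is handed in when it is done.

Besides the shell and the picture viewer there is one more tool, called after "Call:" as name(argument=value, ...), one argument or row to a line, values as JSON. servo_tool: Moves the arm, as the interface text tells. Its arguments: {"type":"object","properties":{"motion":{"type":"array"},"grip_force":{"type":"number"}},"required":["motion"]}

```bash
ls; mkdir -p pics; python3 - <<'E'
from station import manip
import cv2
print(manip.sense())
for n in ["scene","side","wrist"]:
    s=manip.snapshot(n); cv2.imwrite(f"pics/{n}0.png",s["frame"][:,:,::-1]); print(n,s["mtx"].tolist(),s["dist_coeffs"],s["world_from_camera"].round(3).tolist())
E
```

```text
pics
{'t': 0.0, 'q': array([ 9.34512810e-01,  5.28454076e-01,  1.43391363e+00,  2.56739737e-07,
        1.18138396e+00, -1.78525251e-01]), 'qd': array([-1.04434078e-03, -9.86741016e-04, -7.20845785e-04,  1.29810372e-03,
        1.96603625e-04, -8.92617440e-06]), 'tau': array([ 7.62738127e-04, -4.42346478e+01, -1.78024650e+01, -2.78950283e-04,
        8.40546418e-03, -2.67237240e-06]), 'tcp_pos': array([0.27576609, 0.5600734 , 0.23033744]), 'tool_rot': array([ 2.26885945e-01,  9.73920737e-01, -9.91104691e-04, -4.27839265e-04]), 'force': array([ 0.41206861,  0.05390751, -0.06727258]), 'ft_torque': array([-0.02626221, -0.0015566 ,  0.0539325 ]), 'finger_gap': 1.000219721890698}
scene [[492.1265086614337, 0.0, 256.3445941306989], [0.0, 492.1265086614337, 191.28464820902], [0.0, 0.0, 1.0]] [0.00541783 0.         0.         0.         0.        ] [[0.378, -0.782, 0.495, 1.391], [0.926, 0.327, -0.191, -0.301], [-0.012, 0.53, 0.848, 1.413], [0.0, 0.0, 0.0, 1.0]]
side [[435.08955864565246, 0.0, 249.3495128845812], [0.0, 435.08955864565246, 188.87194860845327], [0.0, 0.0, 1.0]] [-0.12549378  0.          0.          0.          0.        ] [[-0.954, 0.195, -0.226, 0.288], [-0.298, -0.59, 0.751, 1.158], [0.013, 0.784, 0.621, 1.022], [0.0, 0.0, 0.0, 1.0]]
wrist [[330.88368461398557, 0.0, 254.44777920240827], [0.0, 330.88368461398557, 191.23082209041942], [0.0, 0.0, 1.0]] [-0.0628858  0.         0.         0.         0.       ] [[0.442, -0.863, -0.245, 0.212], [0.897, 0.424, 0.123, 0.591], [-0.002, -0.274, 0.962, 0.373], [0.0, 0.0, 0.0, 1.0]]
```

View pics/scene0.png

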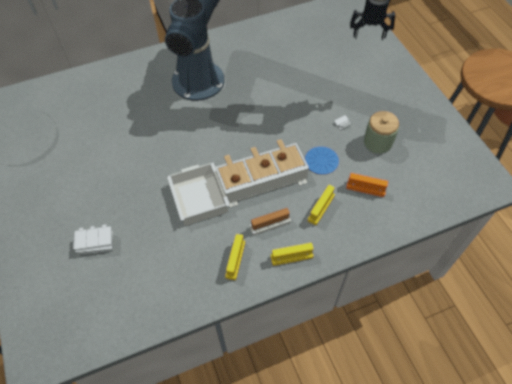

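View pics/side0.png

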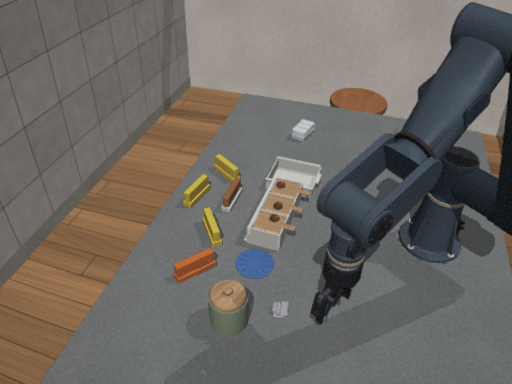

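View pics/wrist0.png

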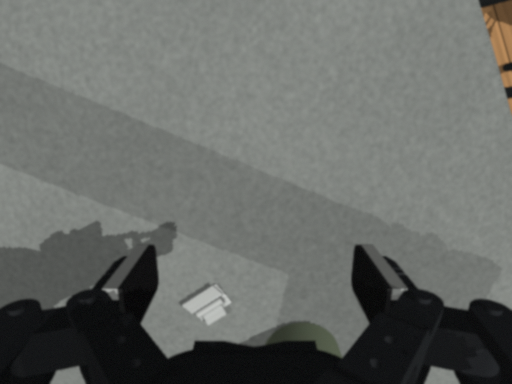

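The bin is on the caddy's -y side (left in the scene view, around pixel 200,193). The scraper, brown with a white foot, is at scene (270,220) and side (232,193). The shells are at scene (235,177), (262,163) and (283,155). Next I'll enlarge the crops.

```bash
cat > h.py <<'E'
import numpy as np, cv2
from station import manip
def snap(n,name=None):
    s=manip.snapshot(n)
    if name: cv2.imwrite(f"pics/{name}.png",s["frame"][:,:,::-1])
    return s
def ray(s,uv):
    p=cv2.undistortPoints(np.array(uv,float).reshape(-1,1,2),s["mtx"],np.array(s["dist_coeffs"],float)).reshape(-1,2)
    d=np.c_[p[:,0],-p[:,1],-np.ones(len(p))]
    T=np.array(s["world_from_camera"]); return T[:3,3],d@T[:3,:3].T
def onz(s,uv,z):
    o,d=ray(s,uv); z=np.broadcast_to(z,(len(d),)); return o+d*((z-o[2])/d[:,2])[:,None]
def proj(s,P):
    T=np.linalg.inv(s["world_from_camera"]); p=np.atleast_2d(P)@T[:3,:3].T+T[:3,3]
    p=p*[1,-1,-1]
    return cv2.projectPoints(p,np.zeros(3),np.zeros(3),s["mtx"],np.array(s["dist_coeffs"],float))[0].reshape(-1,2)
def crop(s,x0,y0,x1,y1,k,name):
    cv2.imwrite(f"pics/{name}.png",cv2.resize(s["frame"][y0:y1,x0:x1,::-1],None,fx=k,fy=k,interpolation=cv2.INTER_CUBIC))
E
python3 - <<'E'
from h import *
s=snap("scene"); crop(s,160,130,320,250,5,"sc1")
s=snap("side"); crop(s,205,145,335,255,5,"sd1")
E
```

```text
(no output)
```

View pics/sc1.png

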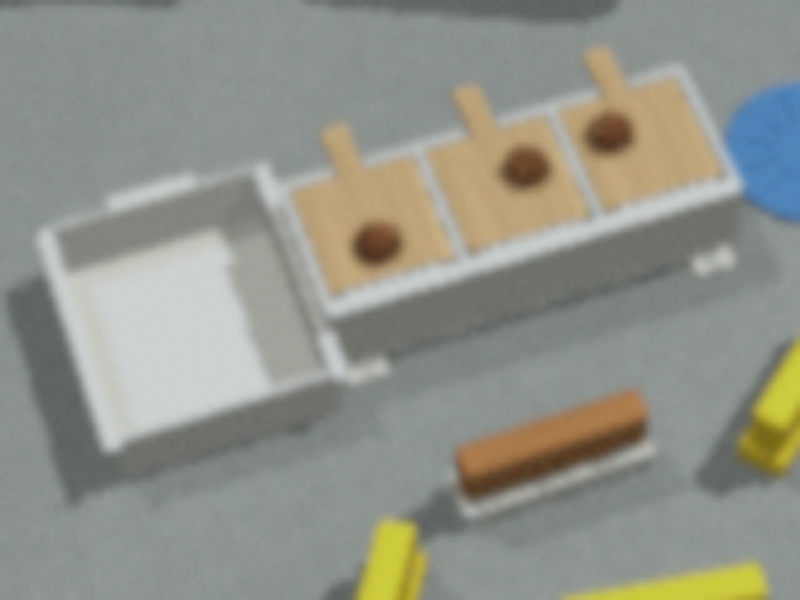

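View pics/sd1.png

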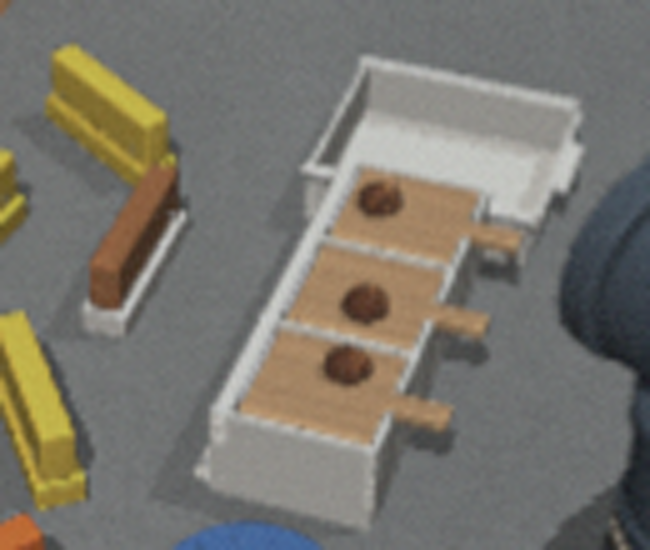

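```bash
python3 - <<'E'
from h import *
sc=snap("scene"); sd=snap("side")
A=lambda L:(np.array(L,float)+.5)/5-.5+[160,130]
B=lambda L:(np.array(L,float)+.5)/5-.5+[205,145]
print("caddy top sc BL FL FR BR\n",onz(sc,A([(333,312),(280,187),(684,66),(743,187)]),.07).round(4))
print("sd FR BR BL FL\n",onz(sd,B([(372,444),(213,410),(360,165),(485,197)]),.07).round(4))
print("tab tips sc 3 2 1\n",onz(sc,A([(337,126),(468,88),(600,48)]),.07).round(4))
print("tab tips sd 3 2 1\n",onz(sd,B([(520,238),(487,323),(452,415)]),.07).round(4))
print("shell sc\n",onz(sc,A([(377,242),(525,166),(609,131)]),.08).round(4))
print("shell sd\n",onz(sd,B([(381,198),(365,303),(347,365)]),.08).round(4))
# brown mask for scraper top/body
for s,roi,nm in((sc,(245,200,300,240),"sc"),(sd,(215,170,250,215),"sd")):
    f=s["frame"].astype(int); x0,y0,x1,y1=roi
    hsv=cv2.cvtColor(s["frame"],cv2.COLOR_RGB2HSV)
    m=((hsv[...,0]<18)&(hsv[...,1]>90)).astype(np.uint8); mm=np.zeros_like(m); mm[y0:y1,x0:x1]=m[y0:y1,x0:x1]
    v=hsv[...,2]; print(nm,mm.sum(), np.percentile(v[mm>0],[5,25,50,75,95]))
    c=max(cv2.findContours(mm,0,2)[0],key=cv2.contourArea); print(cv2.minAreaRect(c), )
print("scraper top sc\n",onz(sc,A([(457,452),(636,391),(648,413),(470,476)]),.062).round(4))
print("scraper top sd\n",onz(sd,B([(91,262),(158,168),(178,172),(113,270)]),.062).round(4))
print("scraper foot sc bottom\n",onz(sc,A([(466,518),(654,452)]),.0).round(4))
E
```

```text
caddy top sc BL FL FR BR
 [[ 0.5722 -0.0891  0.07  ]
 [ 0.4667 -0.0875  0.07  ]
 [ 0.4787  0.2023  0.07  ]
 [ 0.5855  0.1961  0.07  ]]
sd FR BR BL FL
 [[ 0.4797  0.1923  0.07  ]
 [ 0.5837  0.1936  0.07  ]
 [ 0.5601 -0.0873  0.07  ]
 [ 0.465  -0.0785  0.07  ]]
tab tips sc 3 2 1
 [[ 0.4343 -0.035   0.07  ]
 [ 0.4388  0.0587  0.07  ]
 [ 0.4421  0.1555  0.07  ]]
tab tips sd 3 2 1
 [[ 0.4318 -0.04    0.07  ]
 [ 0.435   0.0564  0.07  ]
 [ 0.4377  0.151   0.07  ]]
shell sc
 [[ 0.539  -0.0456  0.08  ]
 [ 0.5204  0.0666  0.08  ]
 [ 0.5157  0.1295  0.08  ]]
shell sd
 [[ 0.5333 -0.0411  0.08  ]
 [ 0.5155  0.0734  0.08  ]
 [ 0.5112  0.1367  0.08  ]]
sc 373 [ 87.  97. 156. 167. 171.]
((270.04998779296875, 218.15005493164062), (9.803059577941895, 38.57978057861328), 71.56504821777344)
sd 241 [ 67.  88. 121. 139. 144.]
((230.9715118408203, 191.69171142578125), (8.997694969177246, 30.016313552856445), 30.25643539428711)
scraper top sc
 [[ 0.694  -0.0522  0.062 ]
 [ 0.6969  0.069   0.062 ]
 [ 0.7144  0.0694  0.062 ]
 [ 0.7129 -0.0511  0.062 ]]
scraper top sd
 [[ 0.7116  0.0697  0.062 ]
 [ 0.7022 -0.0476  0.062 ]
 [ 0.6868 -0.0476  0.062 ]
 [ 0.6942  0.0731  0.062 ]]
scraper foot sc bottom
 [[ 0.7091 -0.0535  0.    ]
 [ 0.7115  0.078   0.    ]]
```

```bash
cat >> h.py <<'E'
from scipy.spatial.transform import Rotation as Rn
def to(P,yaw=None):
    """remaining shift in present tool axes (mm), then turn about tool z to bring tool y to world yaw (mod pi), tilt error"""
    s=manip.sense(); R=Rn.from_quat(s["tool_rot"]).as_matrix()
    d=R.T@((np.array(P)-s["tcp_pos"])*1000)
    print("t %.2f tcp"%s["t"],s["tcp_pos"].round(4),"F",s["force"].round(1),"gap %.3f"%s["finger_gap"],"q6 %.2f"%s["q"][5])
    cur=np.arctan2(R[1,1],R[0,1]); print("tooly yaw %.3f"%cur,"z",R[:,2].round(3),"shift",d.round(1),"len %.0f"%np.linalg.norm(d))
    # rotation vector that levels the tool
    if yaw is not None:
        e=(yaw-cur+np.pi/2)%np.pi-np.pi/2
        y=np.array([np.cos(cur+e),np.sin(cur+e),0]); z=np.array([0,0,-1.]); T=np.c_[np.cross(y,z),y,z]
        print("turn rv",Rn.from_matrix(R.T@T).as_rotvec().round(3))
YAW=-0.037; C=np.array([.526,.0545,0])
def cad(x,y,z):
    c,s_=np.cos(YAW),np.sin(YAW); return C+[c*x-s_*y,s_*x+c*y,z]
E
python3 -c "
from h import *
to([.702,.0105,.2],-.04)"
```

```text
t 0.35 tcp [0.2761 0.5605 0.2311] F [-0.2  0.3 -0.7] gap 1.000 q6 -0.18
tooly yaw 1.113 z [-0. -0. -1.] shift [-625.1 -305.2   31.2] len 696
turn rv [-1.000e-03  0.000e+00  1.153e+00]
```

Call:
servo_tool(
  motion=[
    [-20, -10, 0, 0, 0, 0, 1],
    [-35, -17, 0, 0, 0, 0, 1],
    [-35, -17, 0, 0, 0, 0, 1],
    [-35, -17, 0, 0, 0, 0, 1],
    [-35, -17, 0, 0, 0, 0, 1],
    [-35, -17, 0, 0, 0, 0, 1],
    [-35, -17, 0, 0, 0, 0, 1],
    [-35, -17, 0, 0, 0, 0, 1],
    [-35, -17, 0, 0, 0, 0, 1],
    [-35, -17, 0, 0, 0, 0, 1],
    [-35, -17, 0, 0, 0, 0, 1],
    [-20, -10, 0, 0, 0, 0, 1],
  ],
)

```text
t: 1.35
tcp_pos: [0.5519, 0.2103, 0.2308]
tool_rot: [0.22, 0.975, 0.003, 0.001]
force: [1.1, 0.4, 0.7]
finger_gap: 1.002
```

```bash
python3 -c "
from h import *
to([.702,.0105,.2],-.04)"
```

```text
t 1.35 tcp [0.5519 0.2103 0.2308] F [1.1 0.4 0.7] gap 1.002 q6 -0.96
tooly yaw 1.127 z [ 0.004  0.005 -1.   ] shift [-221.3 -116.1   30.4] len 252
turn rv [ 0.006 -0.002  1.167]
```

Now the rotation.

Call:
servo_tool(
  motion=[
    [-32, -17, 4, 0, 0, 0, 1],
    [-32, -17, 4, 0, 0, 0, 1],
    [-32, -17, 4, 0, 0, 0, 1],
    [0, 0, 0, 0, 0, 0.12, 1],
    [0, 0, 0, 0, 0, 0.12, 1],
    [0, 0, 0, 0, 0, 0.12, 1],
    [0, 0, 0, 0, 0, 0.12, 1],
    [0, 0, 0, 0, 0, 0.12, 1],
    [0, 0, 0, 0, 0, 0.12, 1],
    [0, 0, 0, 0, 0, 0.12, 1],
    [0, 0, 0, 0, 0, 0.12, 1],
    [0, 0, 0, 0, 0, 0.12, 1],
  ],
)

```text
t: 2.35
tcp_pos: [0.626, 0.1077, 0.2172]
tool_rot: [0.707, 0.707, 0.004, 0.002]
force: [-0.3, -0.7, 0.3]
finger_gap: 0.998
```

```bash
python3 -c "
from h import *
to([.702,.0105,.2],-.04)
snap('wrist','w1')"
```

```text
t 2.35 tcp [0.626  0.1077 0.2172] F [-0.3 -0.7  0.3] gap 0.998 q6 -0.01
tooly yaw 0.001 z [ 0.008  0.004 -1.   ] shift [-97.3  75.7  17.5] len 125
turn rv [ 0.008 -0.004  0.041]
```

View pics/w1.png

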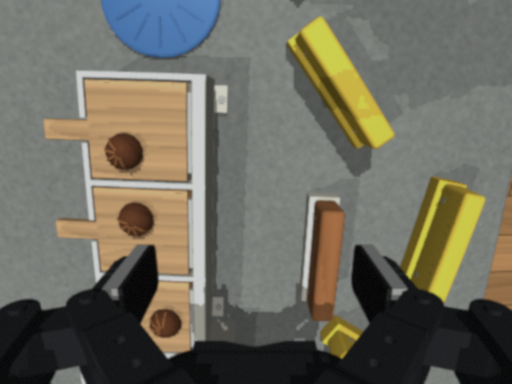

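```bash
python3 - <<'E'
from h import *
s=snap('wrist'); sc=snap("scene","sc2")
print("foot top z.02",onz(s,[(309,196),(340,197),(303,300)],.02).round(3).tolist())
print("grip top",onz(s,[(316,201),(344,204),(333,320),(310,319)],.062).round(3).tolist())
print("caddy top",onz(s,[(77,71),(207,74),(204,354)],.07).round(3).tolist())
print("tabs 1,2 tips",onz(s,[(44,128),(57,229)],.07).round(3).tolist())
hsv=cv2.cvtColor(sc["frame"],cv2.COLOR_RGB2HSV)
m=((abs(hsv[...,0].astype(int)-29)<7)&(hsv[...,1]>120)).astype(np.uint8)
for c in cv2.findContours(m,0,2)[0]:
    if cv2.contourArea(c)>60:
        b=cv2.boxPoints(cv2.minAreaRect(c)); print("yellow",onz(sc,b,.03).round(3)[:,:2].tolist())
E
```

```text
foot top z.02 [[0.685, 0.076, 0.02], [0.719, 0.075, 0.02], [0.684, -0.053, 0.02]]
grip top [[0.684, 0.083, 0.062], [0.711, 0.08, 0.062], [0.71, -0.05, 0.062], [0.685, -0.048, 0.062]]
caddy top [[0.477, 0.202, 0.07], [0.587, 0.197, 0.07], [0.571, -0.086, 0.07]]
tabs 1,2 tips [[0.44, 0.154, 0.07], [0.436, 0.059, 0.07]]
yellow [[0.798, -0.034], [0.823, 0.097], [0.873, 0.083], [0.847, -0.045]]
yellow [[0.827, -0.194], [0.701, -0.111], [0.724, -0.081], [0.848, -0.166]]
yellow [[0.742, 0.115], [0.648, 0.242], [0.682, 0.261], [0.775, 0.134]]
```

Call:
servo_tool(
  motion=[
    [-32, 25, 5, 0, 0, 0.025, 1],
    [-32, 25, 5, 0, 0, 0, 1],
    [-32, 25, 5, 0, 0, 0, 1],
    [-10, 8, 5, 0.008, -0.004, 0, 1],
    [0, 0, 10, 0, 0, 0, 1],
    [0, 0, 0, 0, 0, 0, 1],
  ],
)

```text
t: 3.0
tcp_pos: [0.7108, -0.0003, 0.1862]
tool_rot: [0.705, 0.71, 0.0, 0.0]
force: [-0.7, 0.3, -1.3]
finger_gap: 1.001
```

```bash
sed -i 's/YAW=-0.037; C=.*/YAW=-0.045; C=np.array([.5256,.054,0])/' h.py; python3 -c "
from h import *
to([.7005,.011,.027],-.025)
snap('wrist','w2')"
```

```text
t 3.00 tcp [ 7.108e-01 -3.000e-04  1.862e-01] F [-0.7  0.3 -1.3] gap 1.001 q6 -0.16
tooly yaw 0.007 z [ 0.001  0.    -1.   ] shift [ 11.4 -10.4 159.1] len 160
turn rv [ 0.001 -0.     0.032]
```

View pics/w2.png

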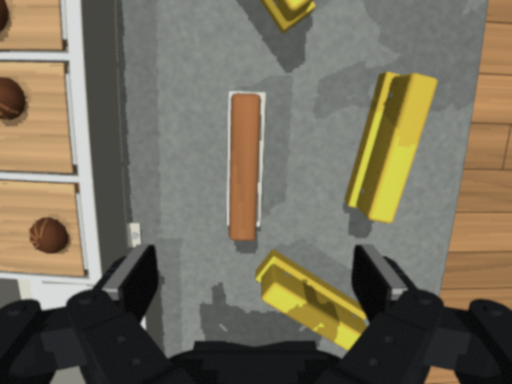

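```bash
python3 -c "
from h import *
s=snap('wrist')
p=onz(s,[(232,94),(259,94),(257,240),(229,239)],.062);print(p.round(4).tolist(),p.mean(0))
p=onz(s,[(229,92),(266,92),(260,227)],.02);print(p.round(4).tolist())
p=onz(s,[(93,273),(70,50)],.07);print(p.round(4).tolist())
to([.7005,.011,.027],-.02)
"
```

```text
[[0.6921, 0.0722, 0.062], [0.7132, 0.0724, 0.062], [0.7129, -0.0511, 0.062], [0.6883, -0.0503, 0.062]] [0.70160837 0.01081219 0.062     ]
[[0.6867, 0.0743, 0.02], [0.7201, 0.0746, 0.02], [0.7163, -0.0558, 0.02]]
[[0.5662, -0.0815, 0.07], [0.5713, 0.1047, 0.07]]
t 3.10 tcp [0.7111 0.0008 0.1881] F [ 0.4  0.2 -0.6] gap 1.000 q6 -0.16
tooly yaw 0.008 z [ 0.003 -0.    -1.   ] shift [ 10.3 -11.  161.1] len 162
turn rv [0.003 0.    0.028]
```

Call:
servo_tool(
  motion=[
    [10, -9.5, 10, 0, 0, 0.028, 1],
    [0, 0, 30, 0, 0, 0, 1],
    [0, 0, 30, 0, 0, 0, 1],
    [0, 0, 30, 0, 0, 0, 1],
    [0, 0, 20, 0, 0, 0, 1],
    [0, 0, 15, 0, 0, 0, 1],
    [0, 0, 0, 0, 0, 0, 1],
  ],
  grip_force=50,
)

```text
t: 3.68
tcp_pos: [0.6996, 0.0233, 0.0571]
tool_rot: [0.708, 0.706, 0.005, 0.003]
force: [-1.2, 0.1, -0.1]
finger_gap: 0.999
```

```bash
python3 -c "
from h import *
to([.702,.011,.027],-.02)
s=snap('side','sd2');crop(s,160,120,360,270,4,'sd2c')"
```

```text
t 3.68 tcp [0.6996 0.0233 0.0571] F [-1.2  0.1 -0.1] gap 0.999 q6 -0.13
tooly yaw -0.003 z [ 0.012  0.002 -1.   ] shift [-12.4   2.1  30.1] len 33
turn rv [ 0.012 -0.002  0.017]
```

View pics/sd2c.png

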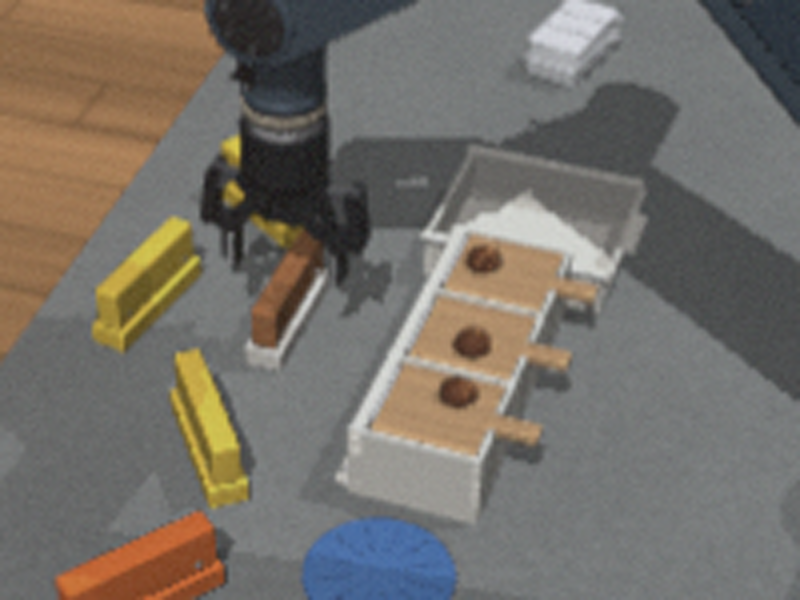

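Call:
servo_tool(
  motion=[
    [-10, 1, 8, 0.012, -0.002, 0.017, 1],
    [-2, 0, 10, 0, 0, 0, 1],
    [0, 0, 8, 0, 0, 0, 1],
    [0, 0, 0, 0, 0, 0, 1],
  ],
)

```text
t: 4.07
tcp_pos: [0.7045, 0.0124, 0.0367]
tool_rot: [0.713, 0.701, 0.003, 0.004]
force: [-0.7, 0.4, -1.1]
finger_gap: 0.999
```

```bash
python3 -c "
from h import *
to([.702,.011,.027],-.02)"
```

```text
t 4.07 tcp [0.7045 0.0124 0.0367] F [-0.7  0.4 -1.1] gap 0.999 q6 -0.12
tooly yaw -0.018 z [ 0.01  -0.001 -1.   ] shift [-1.4 -2.6  9.7] len 10
turn rv [0.01  0.001 0.002]
```

Call:
servo_tool(
  motion=[
    [-1, -2.5, 7, 0.01, 0, 0, 1],
    [0, 0, 2.5, 0, 0, 0, 1],
    [0, 0, 0, 0, 0, 0, 1],
    [0, 0, 0, 0, 0, 0, -1],
    [0, 0, 0, 0, 0, 0, -1],
    [0, 0, 0, 0, 0, 0, -1],
    [0, 0, 0, 0, 0, 0, -1],
    [0, 0, 0, 0, 0, 0, -1],
    [0, 0, 0, 0, 0, 0, -1],
    [0, 0, 0, 0, 0, 0, -1],
  ],
  grip_force=50,
)

```text
t: 4.9
tcp_pos: [0.7032, 0.0106, 0.0282]
tool_rot: [0.714, 0.701, 0.0, 0.001]
force: [0.6, -0.8, -1.5]
finger_gap: 0.272
```

```bash
python3 -c "
from h import *
to([.702,.011,.027],-.02)"
```

```text
t 4.90 tcp [0.7032 0.0106 0.0282] F [ 0.6 -0.8 -1.5] gap 0.272 q6 -0.12
tooly yaw -0.019 z [ 0.002 -0.002 -1.   ] shift [ 0.4 -1.2  1.2] len 2
turn rv [0.002 0.002 0.001]
```

Call:
servo_tool(
  motion=[
    [0, 0, -15, 0, 0, 0, -1],
    [0, 0, -30, 0, 0, 0, -1],
    [0, 0, -35, 0, 0, 0, -1],
    [0, 0, -35, 0, 0, 0, -1],
    [0, 0, -20, 0, 0, -0.06, -1],
    [0, 0, -10, 0, 0, -0.12, -1],
    [0, 0, 0, 0, 0, -0.12, -1],
    [0, 0, 0, 0, 0, -0.12, -1],
    [0, 0, 0, 0, 0, -0.12, -1],
    [0, 0, 0, 0, 0, -0.12, -1],
    [0, 0, 0, 0, 0, -0.12, -1],
    [0, 0, 0, 0, 0, -0.12, -1],
  ],
)

```text
t: 5.9
tcp_pos: [0.7013, 0.0116, 0.1913]
tool_rot: [0.321, 0.947, -0.0, 0.002]
force: [-0.5, -0.0, -2.6]
finger_gap: 0.278
```

```bash
python3 -c "
from h import *
to(cad(0,.136,.15),1.526)"
```

```text
t 5.90 tcp [0.7013 0.0116 0.1913] F [-0.5 -0.  -2.6] gap 0.278 q6 -1.06
tooly yaw 0.917 z [ 0.004 -0.002 -1.   ] shift [243.2  38.4  40.3] len 249
turn rv [-0.     0.004 -0.609]
```

Call:
servo_tool(
  motion=[
    [0, 0, 0, 0, 0, -0.12, -1],
    [0, 0, 0, 0, 0, -0.12, -1],
    [0, 0, 0, 0, 0, -0.12, -1],
    [0, 0, 0, 0, 0, -0.12, -1],
    [0, 0, 0, 0, 0, -0.06, -1],
    [0, 0, 0, 0, 0, 0, -1],
  ],
)

```text
t: 6.4
tcp_pos: [0.6997, 0.0122, 0.1976]
tool_rot: [0.044, 0.999, -0.001, 0.003]
force: [-0.3, 0.4, -1.0]
finger_gap: 0.275
```

```bash
python3 -c "
from h import *
to(cad(0,.136,.15),1.526)"
```

```text
t 6.40 tcp [0.6997 0.0122 0.1976] F [-0.3  0.4 -1. ] gap 0.275 q6 -1.62
tooly yaw 1.484 z [ 0.006 -0.002 -1.   ] shift [183.  162.5  46.3] len 249
turn rv [-0.001  0.006 -0.042]
```

Call:
servo_tool(
  motion=[
    [15, 13, 0, 0, 0, -0.04, -1],
    [25, 22, 0, 0, 0, 0, -1],
    [25, 22, 0, 0, 0, 0, -1],
    [25, 22, 0, 0, 0, 0, -1],
    [25, 22, 0, 0, 0, 0, -1],
    [25, 22, 0, 0, 0, 0, -1],
    [20, 17, 0, 0, 0, 0, -1],
    [10, 9, 0, 0, 0, 0, -1],
    [0, 0, 0, 0, 0, 0, -1],
  ],
)

```text
t: 7.15
tcp_pos: [0.5323, 0.1735, 0.2007]
tool_rot: [0.033, 0.999, -0.001, 0.007]
force: [-0.3, -0.6, -1.9]
finger_gap: 0.271
```

```bash
python3 -c "
from h import *
to(cad(0,.132,.15),1.526)
snap('wrist','w3'); s=snap('side'); crop(s,150,110,350,260,4,'sd3')"
```

```text
t 7.15 tcp [0.5323 0.1735 0.2007] F [-0.3 -0.6 -1.9] gap 0.271 q6 -1.38
tooly yaw 1.504 z [ 0.014 -0.003 -1.   ] shift [ 2.3 12.4 50.7] len 52
turn rv [-0.003  0.014 -0.022]
```

View pics/w3.png

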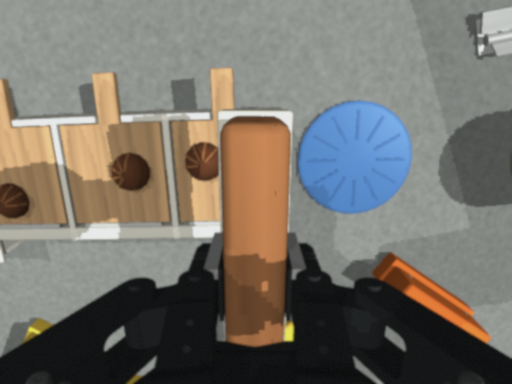

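View pics/sd3.png

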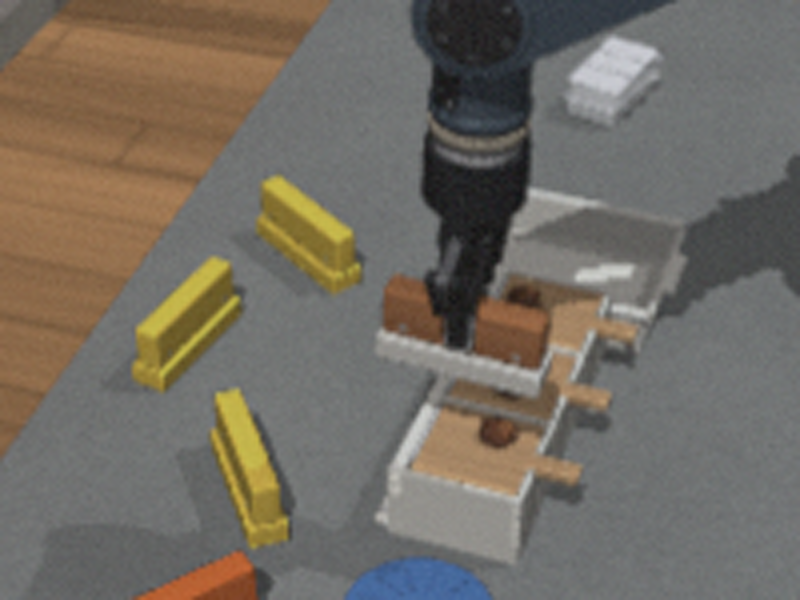

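```bash
python3 -c "
from h import *
s=snap('wrist')
p=onz(s,[(202,161),(130,171),(12,200)],.079);
c,w=np.cos(YAW),np.sin(YAW)
for q in p-C: print('caddy',(c*q[0]+w*q[1]).round(4),(-w*q[0]+c*q[1]).round(4))
p=onz(s,[(233,68),(210,68),(117,72),(94,73)],.07); print(p.round(4).tolist())
to(cad(0,.132,.101),1.526)
"
```

```text
caddy -0.0153 0.076
caddy -0.0084 0.0158
caddy 0.0146 -0.0934
[[0.4437, 0.1612, 0.07], [0.4424, 0.1433, 0.07], [0.4395, 0.0695, 0.07], [0.4386, 0.0507, 0.07]]
t 7.30 tcp [0.5364 0.1712 0.2008] F [-0.2 -0.2 -2. ] gap 0.274 q6 -1.38
tooly yaw 1.502 z [ 0.018 -0.004 -1.   ] shift [ 7.6 14.6 99.7] len 101
turn rv [-0.003  0.018 -0.024]
```

Call:
servo_tool(
  motion=[
    [5, 8, 10, 0, 0.018, -0.024, -1],
    [3, 6, 20, 0, 0, 0, -1],
    [0, 0, 20, 0, 0, 0, -1],
    [0, 0, 15, 0, 0, 0, -1],
    [0, 0, 10, 0, 0, 0, -1],
    [0, 0, 0, 0, 0, 0, -1],
  ],
)

```text
t: 7.8
tcp_pos: [0.5398, 0.182, 0.1214]
tool_rot: [0.025, 1.0, -0.001, 0.004]
force: [-0.7, -0.4, -1.4]
finger_gap: 0.276
```

```bash
python3 -c "
from h import *
to(cad(0,.132,.101),1.526)
"
```

```text
t 7.80 tcp [0.5398 0.182  0.1214] F [-0.7 -0.4 -1.4] gap 0.276 q6 -1.39
tooly yaw 1.520 z [ 0.007 -0.002 -1.   ] shift [ 8.6  3.5 20.3] len 22
turn rv [-0.002  0.007 -0.006]
```

Call:
servo_tool(
  motion=[
    [8, 4, 8, 0, 0.008, -0.006, -1],
    [3, 0, 7, 0, 0, 0, -1],
    [0, 0, 3, 0, 0, 0, -1],
    [0, 0, 0, 0, 0, 0, -1],
  ],
)

```text
t: 8.13
tcp_pos: [0.5302, 0.1859, 0.1012]
tool_rot: [0.023, 1.0, -0.001, -0.001]
force: [-0.7, 0.9, -0.8]
finger_gap: 0.273
```

```bash
python3 -c "
from h import *
to(cad(0,.132,.101),1.526)
"
```

```text
t 8.13 tcp [0.5302 0.1859 0.1012] F [-0.7  0.9 -0.8] gap 0.273 q6 -1.38
tooly yaw 1.525 z [-0.001 -0.002 -1.   ] shift [-1.4 -0.   0.2] len 1
turn rv [-0.002 -0.001 -0.001]
```

Call:
servo_tool(
  motion=[
    [0, -8, 0, 0, 0, 0, -1],
    [0, -12, 0, 0, 0, 0, -1],
    [0, -12, 0, 0, 0, 0, -1],
    [0, -12, 0, 0, 0, 0, -1],
    [0, -12, 0, 0, 0, 0, -1],
    [0, -12, 0, 0, 0, 0, -1],
  ],
)

```text
t: 8.63
tcp_pos: [0.5284, 0.1132, 0.1038]
tool_rot: [0.021, 1.0, -0.001, 0.002]
force: [0.7, 0.0, -1.3]
finger_gap: 0.275
```

```bash
python3 -c "
from h import *
to(cad(0,-.21,.101),1.526)
"
```

```text
t 8.63 tcp [0.5284 0.1132 0.1038] F [ 0.7  0.  -1.3] gap 0.275 q6 -1.52
tooly yaw 1.528 z [ 0.005 -0.002 -1.   ] shift [   0.9 -269.3    3.2] len 269
turn rv [-0.001  0.005  0.002]
```

Call:
servo_tool(
  motion=[
    [0, -12, 1.5, 0, 0.004, 0, -1],
    [0, -12, 1, 0, 0, 0, -1],
    [0, -12, 0.5, 0, 0, 0, -1],
    [0, -12, 0.5, 0, 0, 0, -1],
    [0, -12, 0.5, 0, 0, 0, -1],
    [0, -12, 0.5, 0, 0, 0, -1],
  ],
)

```text
t: 9.13
tcp_pos: [0.5254, 0.0294, 0.1018]
tool_rot: [0.025, 1.0, -0.001, 0.003]
force: [0.4, 0.1, -1.0]
finger_gap: 0.276
```

```bash
python3 -c "
from h import *
to(cad(0,-.21,.101),1.526)
s=snap('scene'); crop(s,160,130,320,250,5,'sc3'); 
"
```

```text
t 9.13 tcp [0.5254 0.0294 0.1018] F [ 0.4  0.1 -1. ] gap 0.276 q6 -1.68
tooly yaw 1.522 z [ 0.005 -0.002 -1.   ] shift [ 1.000e-01 -1.854e+02  1.200e+00] len 185
turn rv [-0.002  0.005 -0.004]
```

View pics/sc3.png

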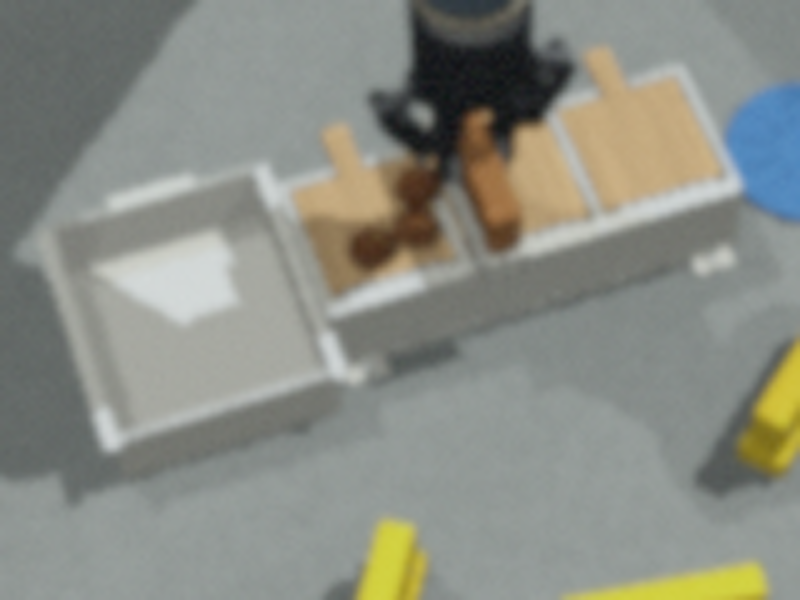

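Call:
servo_tool(
  motion=[
    [0, -10, 1, 0, 0.004, -0.004, -1],
    [0, -10, 0.5, 0, 0, 0, -1],
    [0, -10, 0.5, 0, 0, 0, -1],
    [0, -10, 0.5, 0, 0, 0, -1],
    [0, -10, 0.5, 0, 0, 0, -1],
    [0, -10, 0.5, 0, 0, 0, -1],
    [0, -10, 0.5, 0, 0, 0, -1],
  ],
)

```text
t: 9.77
tcp_pos: [0.5213, -0.0514, 0.0991]
tool_rot: [0.025, 1.0, -0.002, 0.002]
force: [0.5, 0.6, -1.2]
finger_gap: 0.272
```

```bash
python3 -c "
from h import *
to(cad(0,-.21,.101),1.526)
s=snap('scene'); crop(s,160,130,320,250,5,'sc4'); 
"
```

```text
t 9.77 tcp [ 0.5213 -0.0514  0.0991] F [ 0.5  0.6 -1.2] gap 0.272 q6 -1.83
tooly yaw 1.520 z [ 0.003 -0.003 -1.   ] shift [  -0.2 -104.5   -1.5] len 105
turn rv [-0.003  0.004 -0.006]
```

View pics/sc4.png

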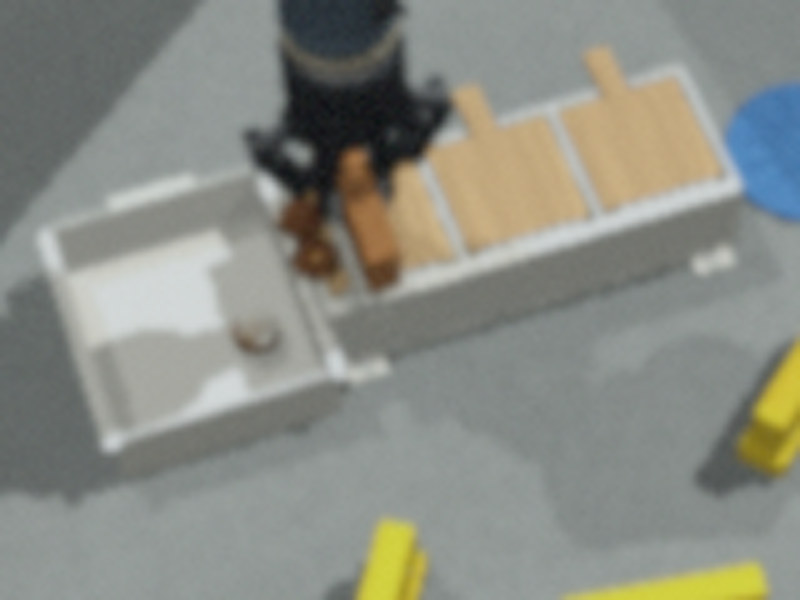

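One shell is in the bin and the other two are at the edge, so I'll keep pushing.

Call:
servo_tool(
  motion=[
    [0, -10, -1, 0, 0.004, -0.004, -1],
    [0, -12, 0, 0, 0, 0, -1],
    [0, -12, 0, 0, 0, 0, -1],
    [0, -12, 0, 0, 0, 0, -1],
    [0, -12, 0, 0, 0, 0, -1],
    [0, -12, 0, 0, 0, 0, -1],
    [0, -12, 0, 0, 0, 0, -1],
    [0, 0, 0, 0, 0, 0, -1],
  ],
)

```text
t: 10.48
tcp_pos: [0.5176, -0.1452, 0.1005]
tool_rot: [0.024, 1.0, -0.003, 0.0]
force: [-0.0, 0.3, -1.8]
finger_gap: 0.275
```

```bash
python3 -c "
from h import *
to(cad(0,-.21,.101),1.526)
s=snap('scene'); crop(s,160,130,320,250,5,'sc5'); 
"
```

```text
t 10.48 tcp [ 0.5176 -0.1452  0.1005] F [-0.   0.3 -1.8] gap 0.275 q6 -2.00
tooly yaw 1.523 z [ 0.001 -0.006 -1.   ] shift [  1.  -10.6  -0.5] len 11
turn rv [-0.005  0.001 -0.003]
```

View pics/sc5.png

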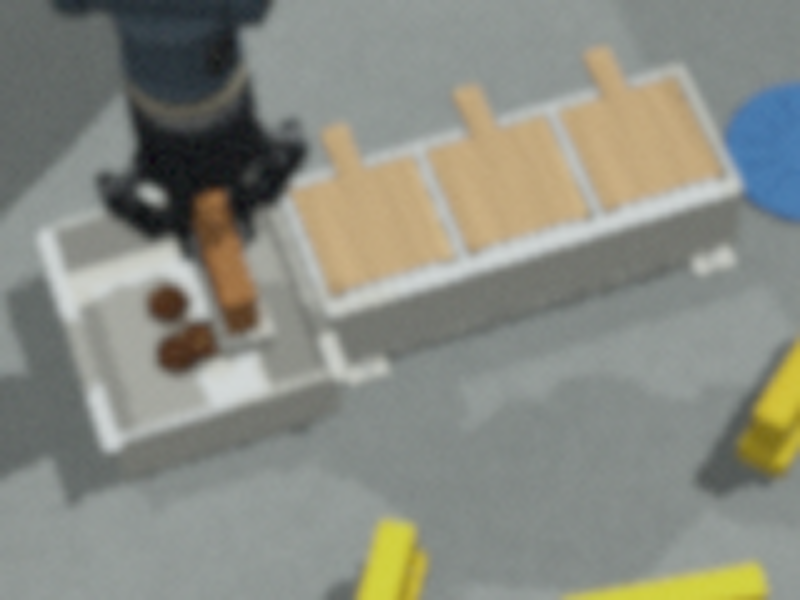

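All three shells are in the bin around (165-200, 300-350) and the lids are clear. Next I'll lift and take the scraper back.

Call:
servo_tool(
  motion=[
    [0, 0, -20, 0, 0, 0, -1],
    [0, 0, -35, 0, 0, 0, -1],
    [0, 0, -30, 0, 0, 0, -1],
    [-18, 10, -5, 0, 0, 0, -1],
    [-36, 20, 0, 0, 0, 0, -1],
    [-36, 20, 0, 0, 0, 0, -1],
    [-36, 20, 0, 0, 0, 0, -1],
    [-25, 20, 0, 0, 0, 0, -1],
    [0, 0, 0, 0, 0, 0.1, -1],
    [0, 0, 0, 0, 0, 0.12, -1],
    [0, 0, 0, 0, 0, 0.12, -1],
    [0, 0, 0, 0, 0, 0.12, -1],
  ],
)

```text
t: 11.53
tcp_pos: [0.674, -0.048, 0.1901]
tool_rot: [0.259, 0.966, 0.002, -0.006]
force: [-0.3, -0.2, -0.4]
finger_gap: 0.275
```

Call:
servo_tool(
  motion=[
    [0, 0, 0, 0, 0, 0.12, -1],
    [0, 0, 0, 0, 0, 0.12, -1],
    [0, 0, 0, 0, 0, 0.12, -1],
    [0, 0, 0, 0, 0, 0.12, -1],
    [0, 0, 0, 0, 0, 0.12, -1],
    [0, 0, 0, 0, 0, 0.12, -1],
    [0, 0, 0, 0, 0, 0.12, -1],
    [0, 0, 0, 0, 0, 0.08, -1],
    [0, 0, 0, 0, 0, 0, -1],
  ],
)

```text
t: 12.28
tcp_pos: [0.6675, -0.0386, 0.1847]
tool_rot: [0.676, 0.737, -0.004, -0.015]
force: [-1.4, -0.2, -0.7]
finger_gap: 0.272
```

```bash
python3 -c "
from h import *
to([.703,.0106,.029],-.019)
"
```

```text
t 12.28 tcp [ 0.6675 -0.0386  0.1847] F [-1.4 -0.2 -0.7] gap 0.272 q6 -0.32
tooly yaw 0.086 z [-0.026  0.014 -1.   ] shift [ 43.4  43.5 155.3] len 167
turn rv [-0.026 -0.015  0.105]
```

Call:
servo_tool(
  motion=[
    [20, 20, 20, -0.026, -0.015, 0.1, -1],
    [20, 20, 30, 0, 0, 0, -1],
    [3, 3, 30, 0, 0, 0, -1],
    [0, 0, 20, 0, 0, 0, -1],
    [0, 0, 10, 0, 0, 0, -1],
    [0, 0, 0, 0, 0, 0, -1],
  ],
)

```text
t: 12.78
tcp_pos: [0.7101, 0.0103, 0.0718]
tool_rot: [0.709, 0.706, 0.001, 0.001]
force: [-1.0, -0.2, -1.8]
finger_gap: 0.272
```

```bash
python3 -c "
from h import *
to([.703,.0106,.029],-.019)
"
```

```text
t 12.78 tcp [0.7101 0.0103 0.0718] F [-1.  -0.2 -1.8] gap 0.272 q6 -0.14
tooly yaw -0.004 z [ 0.003  0.    -1.   ] shift [ 0.2 -7.3 42.8] len 43
turn rv [ 0.003 -0.     0.015]
```

Call:
servo_tool(
  motion=[
    [0, -6, 10, 0.003, 0, 0.015, -1],
    [0, -1, 15, 0, 0, 0, -1],
    [0, 0, 8, 0, 0, 0, -1],
    [0, 0, 4, 0, 0, 0, -1],
    [0, 0, 0, 0, 0, 0, -1],
  ],
)

```text
t: 13.2
tcp_pos: [0.703, 0.0096, 0.0361]
tool_rot: [0.714, 0.7, 0.001, 0.001]
force: [-0.3, -0.2, -1.6]
finger_gap: 0.275
```

```bash
python3 -c "
from h import *
to([.703,.0106,.029],-.019)
"
```

```text
t 13.20 tcp [0.703  0.0096 0.0361] F [-0.3 -0.2 -1.6] gap 0.275 q6 -0.13
tooly yaw -0.019 z [ 0.003 -0.    -1.   ] shift [1.  0.  7.1] len 7
turn rv [ 0.003  0.    -0.   ]
```

Call:
servo_tool(
  motion=[
    [1, 0, 5, 0.003, 0, 0, -1],
    [0, 0, 2, 0, 0, 0, -1],
    [0, 0, 1, 0, 0, 0, -1],
    [0, 0, 0.5, 0, 0, 0, -1],
  ],
)

```text
t: 13.53
tcp_pos: [0.705, 0.0096, 0.0301]
tool_rot: [0.714, 0.7, 0.001, 0.002]
force: [0.5, 0.0, -2.1]
finger_gap: 0.273
```

```bash
python3 -c "
from h import *
to([.703,.0106,.029],-.019)
"
```

```text
t 13.53 tcp [0.705  0.0096 0.0301] F [ 0.5  0.  -2.1] gap 0.273 q6 -0.12
tooly yaw -0.020 z [ 0.005 -0.001 -1.   ] shift [ 0.9 -2.   1.1] len 3
turn rv [ 0.005  0.001 -0.001]
```

Call:
servo_tool(
  motion=[
    [0, -2, 1.5, 0.005, 0, 0, -1],
    [0, 0, 1, 0, 0, 0, -1],
    [0, 0, 1, 0, 0, 0, -1],
  ],
)

```text
t: 13.78
tcp_pos: [0.7039, 0.0095, 0.0281]
tool_rot: [0.714, 0.7, 0.0, 0.001]
force: [-1.9, -0.4, 5.1]
finger_gap: 0.275
```

```bash
python3 -c "
from h import *
to([.703,.0106,.028],-.019)
"
```

```text
t 13.78 tcp [0.7039 0.0095 0.0281] F [-1.9 -0.4  5.1] gap 0.275 q6 -0.12
tooly yaw -0.020 z [ 0.002 -0.001 -1.   ] shift [ 1.1 -0.9  0.1] len 1
turn rv [ 0.002  0.001 -0.001]
```

It's in contact with the worktop, so I'll release and rise.

Call:
servo_tool(
  motion=[
    [0, 0, 0, 0, 0, 0, 1],
    [0, 0, 0, 0, 0, 0, 1],
    [0, 0, 0, 0, 0, 0, 1],
    [0, 0, 0, 0, 0, 0, 1],
    [0, 0, 0, 0, 0, 0, 1],
    [0, 0, 0, 0, 0, 0, 1],
    [0, 0, -10, 0, 0, 0, 1],
    [0, 0, -30, 0, 0, 0, 1],
    [0, 0, -35, 0, 0, 0, 1],
    [0, 0, -35, 0, 0, 0, 1],
    [0, 0, -35, 0, 0, 0, 1],
    [0, 0, 0, 0, 0, 0, 1],
  ],
)

```text
t: 14.78
tcp_pos: [0.7029, 0.0098, 0.1794]
tool_rot: [0.714, 0.7, -0.001, -0.001]
force: [1.6, -0.9, 1.3]
finger_gap: 1.0
```

```bash
python3 -c "
from h import *
to(cad(-.075,.095,.1),1.526)
snap('wrist','w4');s=snap('scene'); crop(s,160,130,320,250,5,'sc6')
"
```

```text
t 14.78 tcp [0.7029 0.0098 0.1794] F [ 1.6 -0.9  1.3] gap 1.000 q6 -0.12
tooly yaw -0.020 z [-0.002 -0.001 -1.   ] shift [ 137.5 -250.6   79.9] len 297
turn rv [-2.000e-03 -1.000e-03 -1.546e+00]
```

View pics/w4.png

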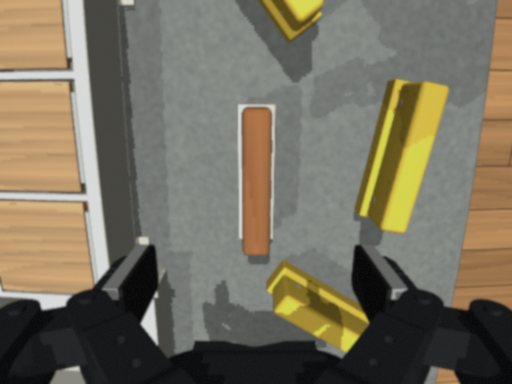

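View pics/sc6.png

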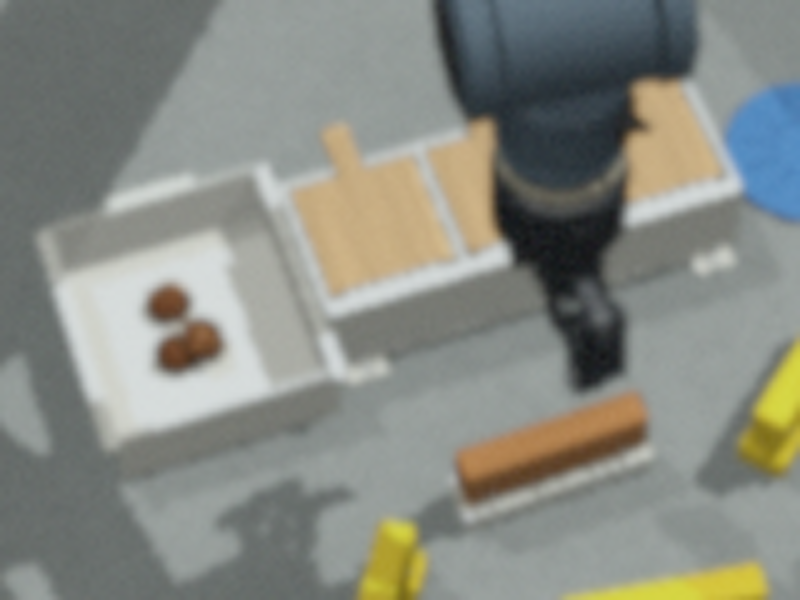

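Call:
servo_tool(
  motion=[
    [10, -18, 0, 0, 0, 0, -1],
    [17, -31, 0, 0, 0, 0, -1],
    [17, -31, 0, 0, 0, 0, -1],
    [17, -31, 0, 0, 0, 0, -1],
    [17, -31, 0, 0, 0, 0, -1],
    [17, -31, 0, 0, 0, 0, -1],
    [17, -31, 0, 0, 0, 0, -1],
    [15, -28, 0, 0, 0, 0, -1],
    [0, 0, 0, 0, 0, -0.1, -1],
    [0, 0, 0, 0, 0, -0.12, -1],
    [0, 0, 0, 0, 0, -0.12, -1],
    [0, 0, 0, 0, 0, -0.12, -1],
  ],
)

```text
t: 15.88
tcp_pos: [0.4414, 0.1454, 0.162]
tool_rot: [0.531, 0.847, -0.014, -0.021]
force: [0.4, 1.0, -0.1]
finger_gap: -0.002
```

Call:
servo_tool(
  motion=[
    [0, 0, 0, 0, 0, -0.12, -1],
    [0, 0, 0, 0, 0, -0.12, -1],
    [0, 0, 0, 0, 0, -0.12, -1],
    [0, 0, 0, 0, 0, -0.12, -1],
    [0, 0, 0, 0, 0, -0.12, -1],
    [0, 0, 0, 0, 0, -0.12, -1],
    [0, 0, 0, 0, 0, -0.12, -1],
    [0, 0, 0, 0, 0, -0.08, -1],
    [0, 0, 0, 0, 0, 0, -1],
  ],
)

```text
t: 16.63
tcp_pos: [0.4283, 0.1448, 0.152]
tool_rot: [0.079, 0.996, -0.005, -0.04]
force: [-0.5, 0.5, 0.1]
finger_gap: -0.001
```

```bash
python3 -c "
from h import *
to(cad(-.077,.095,.08),1.526)
snap('wrist','w5')
"
```

```text
t 16.63 tcp [0.4283 0.1448 0.152 ] F [-0.5  0.5  0.1] gap -0.001 q6 -1.34
tooly yaw 1.413 z [-0.081 -0.004 -0.997] shift [-28.7  12.6  69.8] len 77
turn rv [-0.012 -0.08  -0.113]
```

View pics/w5.png

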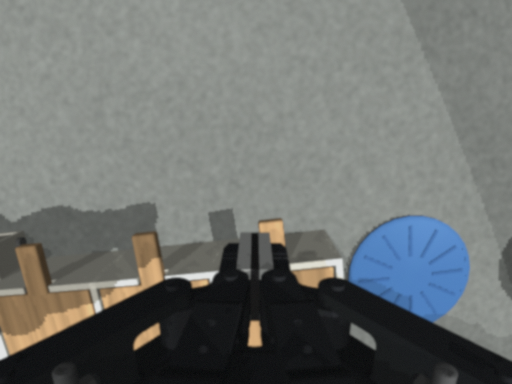

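Call:
servo_tool(
  motion=[
    [-15, 6, 5, -0.012, -0.08, -0.11, -1],
    [-10, 5, 10, 0, 0, 0, -1],
    [0, 0, 15, 0, 0, 0, -1],
    [0, 0, 0, 0, 0, 0, -1],
  ],
)

```text
t: 17.02
tcp_pos: [0.4524, 0.1526, 0.1182]
tool_rot: [0.033, 0.999, -0.001, -0.004]
force: [-1.5, 0.3, 0.6]
finger_gap: 0.001
```

```bash
python3 -c "
from h import *
to(cad(-.077,.095,.08),1.526)
s=snap('wrist','w6')
print(proj(s,[cad(-.089,.104,.07),cad(-.089,.086,.07),cad(-.089,.009,.07),cad(-.089,-.009,.07)]).round(0))
"
```

```text
t 17.02 tcp [0.4524 0.1526 0.1182] F [-1.5  0.3  0.6] gap 0.001 q6 -1.41
tooly yaw 1.506 z [-0.008 -0.002 -1.   ] shift [-0.8 -0.1 38.2] len 38
turn rv [-0.002 -0.008 -0.02 ]
[[268. 199.]
 [239. 200.]
 [113. 202.]
 [ 85. 203.]]
```

View pics/w6.png

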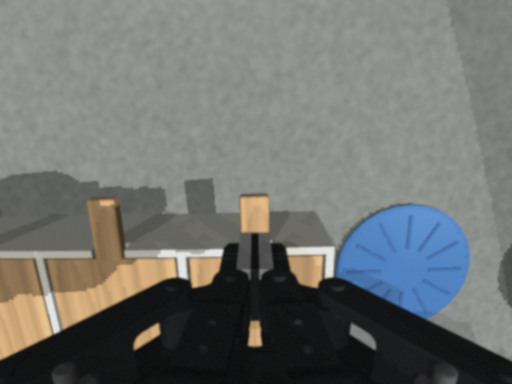

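Call:
servo_tool(
  motion=[
    [0, 0, 10, 0, -0.008, -0.02, -1],
    [0, 0, 15, 0, 0, 0, -1],
    [0, 0, 9, 0, 0, 0, -1],
    [0, 0, 0, 0, 0, 0, -1],
  ],
)

```text
t: 17.4
tcp_pos: [0.4544, 0.1527, 0.0856]
tool_rot: [0.025, 1.0, -0.001, 0.002]
force: [0.5, 0.7, 0.0]
finger_gap: -0.002
```

```bash
python3 -c "
from h import *
to(cad(-.077,.095,.07),1.526)
"
```

```text
t 17.40 tcp [0.4544 0.1527 0.0856] F [0.5 0.7 0. ] gap -0.002 q6 -1.43
tooly yaw 1.522 z [ 0.005 -0.002 -1.   ] shift [ 1.6 -0.3 15.6] len 16
turn rv [-0.001  0.005 -0.004]
```

Call:
servo_tool(
  motion=[
    [1.5, 0, 6, 0, 0.005, 0, -1],
    [0, 0, 5, 0, 0, 0, -1],
    [0, 0, 2, 0, 0, 0, -1],
    [0, 0, 0, 0, 0, 0, -1],
  ],
)

```text
t: 17.73
tcp_pos: [0.4536, 0.1527, 0.0728]
tool_rot: [0.025, 1.0, -0.001, 0.0]
force: [1.3, -0.8, 0.3]
finger_gap: 0.002
```

Call:
servo_tool(
  motion=[
    [0, 0, 2, 0, 0, 0, -1],
    [0, 0, 1.5, 0, 0, 0, -1],
  ],
)

```text
t: 17.9
tcp_pos: [0.4541, 0.1527, 0.0697]
tool_rot: [0.026, 1.0, -0.001, 0.001]
force: [0.4, 0.4, 0.1]
finger_gap: 0.003
```

Call:
servo_tool(
  motion=[
    [0, 0, 2, 0, 0, 0, -1],
    [0, 0, 2, 0, 0, 0, -1],
  ],
)

```text
t: 18.07
tcp_pos: [0.4541, 0.1529, 0.0689]
tool_rot: [0.025, 1.0, -0.001, 0.002]
force: [-5.3, -1.9, 29.5]
finger_gap: 0.003
```

Lid 1 is firm: 29 N with under 1 mm of travel. On to tab 2.

Call:
servo_tool(
  motion=[
    [0, 0, -8, 0, 0, 0, -1],
    [0, 0, -12, 0, 0, 0, -1],
    [0, -15, 0, 0, 0, 0, -1],
    [0, -25, 0, 0, 0, 0, -1],
    [0, -25, 0, 0, 0, 0, -1],
    [0, -18, 0, 0, 0, 0, -1],
    [0, -8, 0, 0, 0, 0, -1],
    [0, 0, 0, 0, 0, 0, -1],
  ],
)

```text
t: 18.73
tcp_pos: [0.4525, 0.06, 0.0935]
tool_rot: [0.023, 1.0, -0.0, 0.007]
force: [-0.5, 0.4, -0.1]
finger_gap: -0.001
```

```bash
python3 -c "
from h import *
to(cad(-.077,.0,.074),1.526)
"
```

```text
t 18.73 tcp [0.4525 0.06   0.0935] F [-0.5  0.4 -0.1] gap -0.001 q6 -1.64
tooly yaw 1.524 z [ 0.014 -0.001 -1.   ] shift [ 4.  -2.7 19.5] len 20
turn rv [-0.     0.014 -0.002]
```

Call:
servo_tool(
  motion=[
    [3, -2.5, 9, 0, 0.012, 0, -1],
    [1, 0, 7, 0, 0, 0, -1],
    [0, 0, 2, 0, 0, 0, -1],
    [0, 0, 0, 0, 0, 0, -1],
  ],
)

```text
t: 19.07
tcp_pos: [0.4484, 0.0591, 0.0737]
tool_rot: [0.023, 1.0, 0.0, 0.001]
force: [-0.6, -0.9, 0.4]
finger_gap: -0.003
```

Call:
servo_tool(
  motion=[
    [0, 0, 2, 0, 0, 0, -1],
    [0, 0, 1.5, 0, 0, 0, -1],
  ],
)

```text
t: 19.23
tcp_pos: [0.448, 0.0603, 0.0693]
tool_rot: [0.022, 1.0, 0.0, -0.0]
force: [-0.1, -0.5, 2.3]
finger_gap: -0.002
```

Call:
servo_tool(
  motion=[
    [0, 0, 2, 0, 0, 0, -1],
  ],
)

```text
t: 19.32
tcp_pos: [0.448, 0.0605, 0.0686]
tool_rot: [0.021, 1.0, -0.0, 0.0]
force: [-5.6, -3.4, 47.3]
finger_gap: -0.003
```

Call:
servo_tool(
  motion=[
    [0, 0, 2, 0, 0, 0, -1],
  ],
)

```text
t: 19.4
tcp_pos: [0.448, 0.0605, 0.0688]
tool_rot: [0.021, 1.0, -0.001, 0.001]
force: [-6.0, -4.2, 33.8]
finger_gap: 0.002
```

Lid 2 is firm too. I'll tap lid 3 more gently.

Call:
servo_tool(
  motion=[
    [0, 0, -8, 0, 0, 0, -1],
    [0, 0, -12, 0, 0, 0, -1],
    [0, -15, 0, 0, 0, 0, -1],
    [0, -25, 0, 0, 0, 0, -1],
    [0, -25, 0, 0, 0, 0, -1],
    [0, -20, 0, 0, 0, 0, -1],
    [0, -9, 0, 0, 0, 0, -1],
    [0, 0, 0, 0, 0, 0, -1],
  ],
)

```text
t: 20.07
tcp_pos: [0.4467, -0.0339, 0.0925]
tool_rot: [0.016, 1.0, -0.001, 0.005]
force: [0.4, 0.1, 0.4]
finger_gap: -0.0
```

```bash
python3 -c "
from h import *
to(cad(-.077,-.095,.074),1.526)
"
```

```text
t 20.07 tcp [ 0.4467 -0.0339  0.0925] F [0.4 0.1 0.4] gap -0.000 q6 -1.87
tooly yaw 1.538 z [ 0.01  -0.003 -1.   ] shift [ 2.4 -3.5 18.5] len 19
turn rv [-0.003  0.01   0.012]
```

Call:
servo_tool(
  motion=[
    [2, -3.5, 9, 0, 0.01, 0.01, -1],
    [0, 0, 7, 0, 0, 0, -1],
    [0, 0, 2, 0, 0, 0, -1],
    [0, 0, 0, 0, 0, 0, -1],
  ],
)

```text
t: 20.4
tcp_pos: [0.444, -0.0355, 0.0724]
tool_rot: [0.021, 1.0, -0.001, -0.001]
force: [-1.0, -0.2, 0.5]
finger_gap: 0.0
```

Call:
servo_tool(
  motion=[
    [0, 0, 1.5, 0, 0, 0, -1],
    [0, 0, 1, 0, 0, 0, -1],
    [0, 0, 1, 0, 0, 0, -1],
  ],
)

```text
t: 20.65
tcp_pos: [0.4434, -0.0336, 0.0679]
tool_rot: [0.02, 1.0, -0.0, -0.002]
force: [0.1, -0.9, 0.9]
finger_gap: -0.0
```

Call:
servo_tool(
  motion=[
    [0, 0, 1, 0, 0, 0, -1],
    [0, 0, 1, 0, 0, 0, -1],
  ],
)

```text
t: 20.82
tcp_pos: [0.4435, -0.0332, 0.0659]
tool_rot: [0.019, 1.0, -0.001, -0.002]
force: [-0.5, -1.0, 1.8]
finger_gap: -0.002
```

Call:
servo_tool(
  motion=[
    [0, 0, 1, 0, 0, 0, -1],
    [0, 0, 1, 0, 0, 0, -1],
  ],
)

```text
t: 20.98
tcp_pos: [0.4436, -0.0333, 0.064]
tool_rot: [0.019, 1.0, -0.001, -0.002]
force: [-0.1, -0.5, 2.2]
finger_gap: 0.002
```

Lid 3 gives: it sinks about 6 mm at about 2 N. Now I'll rise, half-open and pinch its tab.

Call:
servo_tool(
  motion=[
    [0, 0, -8, 0, 0, 0, -1],
    [0, -1, -14, 0, 0, 0, 0.1],
    [0, -2, -15, 0, 0, 0, 0.1],
    [0, 0, -10, 0, 0, 0, 0.1],
    [0, 0, 0, 0, 0, 0, 0.1],
    [0, 0, 0, 0, 0, 0, 0.1],
  ],
)

```text
t: 21.48
tcp_pos: [0.4431, -0.0359, 0.1141]
tool_rot: [0.02, 1.0, -0.0, -0.002]
force: [-0.8, -0.2, -0.7]
finger_gap: 0.548
```

```bash
python3 -c "
from h import *
to(cad(-.0775,-.095,.0465),1.526)
s=snap('wrist','w7')
print(proj(s,[cad(-.089,-.086,.07),cad(-.089,-.104,.07)]).round(0))
"
```

```text
t 21.48 tcp [ 0.4431 -0.0359  0.1141] F [-0.8 -0.2 -0.7] gap 0.548 q6 -1.86
tooly yaw 1.532 z [-0.005 -0.    -1.   ] shift [-1.1 -1.5 67.6] len 68
turn rv [-0.    -0.005  0.006]
[[267. 203.]
 [236. 203.]]
```

View pics/w7.png

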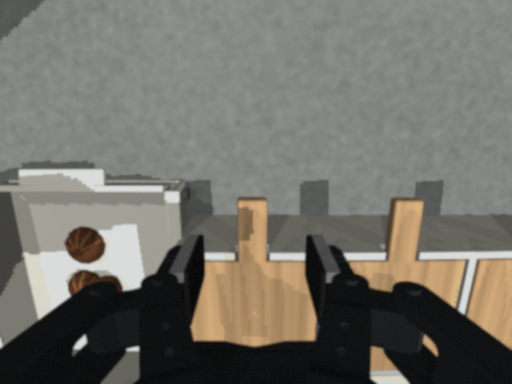

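Call:
servo_tool(
  motion=[
    [0, -1, 12, 0, -0.005, 0, 0.1],
    [0, 0, 15, 0, 0, 0, 0.1],
    [0, 0, 15, 0, 0, 0, 0.1],
    [0, 0, 12, 0, 0, 0, 0.1],
    [0, 0, 7, 0, 0, 0, 0.1],
    [0, 0, 0, 0, 0, 0, 0.1],
  ],
)

```text
t: 22.03
tcp_pos: [0.4429, -0.0366, 0.0493]
tool_rot: [0.02, 1.0, 0.0, 0.0]
force: [-0.1, 0.4, 0.3]
finger_gap: 0.552
```

```bash
python3 -c "
from h import *
to(cad(-.0785,-.095,.0465),1.526)
"
```

```text
t 22.03 tcp [ 0.4429 -0.0366  0.0493] F [-0.1  0.4  0.3] gap 0.552 q6 -1.87
tooly yaw 1.531 z [ 0.  0. -1.] shift [-0.1 -0.8  2.8] len 3
turn rv [0.    0.    0.005]
```

Call:
servo_tool(
  motion=[
    [0, -0.5, 2.5, 0, 0, 0.004, 0.1],
    [0, 0, 0, 0, 0, 0, -1],
    [0, 0, 0, 0, 0, 0, -1],
    [0, 0, 0, 0, 0, 0, -1],
    [0, 0, 0, 0, 0, 0, -1],
    [0, 0, 0, 0, 0, 0, -1],
    [0, 0, 0, 0, 0, 0, -1],
  ],
  grip_force=35,
)

```text
t: 22.62
tcp_pos: [0.4425, -0.0374, 0.0474]
tool_rot: [0.021, 1.0, -0.0, -0.0]
force: [-0.4, 0.0, -1.7]
finger_gap: 0.199
```

```bash
python3 -c "
from h import *
to(cad(-.0785,-.095,.0465),1.526)
r=.12
for th in range(0,66,5):
    a=np.radians(th); print(th,(1000*r*(1-np.cos(a))).round(1),(1000*r*np.sin(a)).round(1))
"
```

```text
t 22.62 tcp [ 0.4425 -0.0374  0.0474] F [-0.4  0.  -1.7] gap 0.199 q6 -1.86
tooly yaw 1.528 z [-0.001 -0.    -1.   ] shift [-0.4  0.   0.9] len 1
turn rv [-0.    -0.001  0.002]
0 0.0 0.0
5 0.5 10.5
10 1.8 20.8
15 4.1 31.1
20 7.2 41.0
25 11.2 50.7
30 16.1 60.0
35 21.7 68.8
40 28.1 77.1
45 35.1 84.9
50 42.9 91.9
55 51.2 98.3
60 60.0 103.9
65 69.3 108.8
```

Call:
servo_tool(
  motion=[
    [0, 0, -5, 0, 0, 0, -1],
    [-0.5, 0, -8, 0, 0, 0, -1],
    [-1.5, 0, -10, 0, 0, 0, -1],
    [-2, 0, -10, 0, 0, 0, -1],
    [0, 0, 0, 0, 0, 0, -1],
  ],
)

```text
t: 23.03
tcp_pos: [0.4477, -0.0377, 0.0831]
tool_rot: [0.022, 1.0, -0.0, 0.0]
force: [-0.4, 0.4, -1.9]
finger_gap: 0.201
```

```bash
python3 -c "
from h import *
to(cad(-.0785,-.095,.0465),1.526)
s=snap('side'); crop(s,205,145,335,255,5,'sd4')
"
```

```text
t 23.03 tcp [ 0.4477 -0.0377  0.0831] F [-0.4  0.4 -1.9] gap 0.201 q6 -1.86
tooly yaw 1.528 z [ 0.001 -0.    -1.   ] shift [ 4.8  0.1 36.6] len 37
turn rv [-0.     0.001  0.002]
```

View pics/sd4.png

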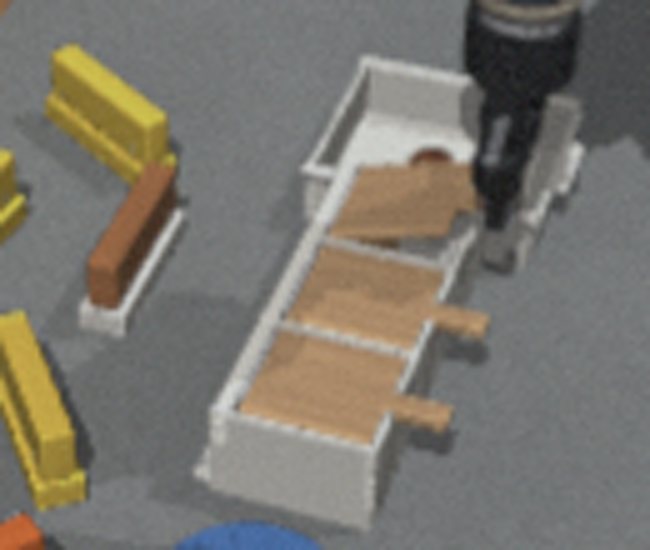

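Lid 3 is rising in the grip, about 17° so far. I'll carry on along the arc.

Call:
servo_tool(
  motion=[
    [-3, 0, -8, 0, 0, 0, -1],
    [-4, 0, -9.5, 0, 0, 0, -1],
    [-5, 0, -9, 0, 0, 0, -1],
    [-5.5, 0, -8.5, 0, 0, 0, -1],
    [-6, 0, -7, 0, 0, 0, -1],
    [0, 0, 0, 0, 0, 0, -1],
  ],
)

```text
t: 23.58
tcp_pos: [0.4695, -0.0386, 0.1245]
tool_rot: [0.021, 1.0, -0.0, -0.002]
force: [1.5, -1.0, -3.8]
finger_gap: 0.201
```

```bash
python3 -c "
from h import *
to(cad(-.0785,-.095,.0465),1.526)
"
```

```text
t 23.58 tcp [ 0.4695 -0.0386  0.1245] F [ 1.5 -1.  -3.8] gap 0.201 q6 -1.85
tooly yaw 1.528 z [-0.003 -0.    -1.   ] shift [26.3  0.1 78.1] len 82
turn rv [-0.    -0.003  0.002]
```

Call:
servo_tool(
  motion=[
    [-6, 0, -7, 0, -0.003, 0, -1],
    [-7, 0, -6.5, 0, 0, 0, -1],
    [-7, 0, -5.5, 0, 0, 0, -1],
    [-6, 0, -4, 0, 0, 0, -1],
    [0, 0, 0, 0, 0, 0, -1],
  ],
)

```text
t: 24.0
tcp_pos: [0.4916, -0.0395, 0.1458]
tool_rot: [0.021, 1.0, 0.0, -0.006]
force: [-0.2, -1.1, -2.7]
finger_gap: 0.202
```

```bash
python3 -c "
from h import *
to(cad(-.0785,-.095,.0465),1.526)
s=snap('side'); crop(s,205,145,335,255,5,'sd5')
s=snap('scene'); crop(s,160,130,320,250,5,'sc7')
"
```

```text
t 24.00 tcp [ 0.4916 -0.0395  0.1458] F [-0.2 -1.1 -2.7] gap 0.202 q6 -1.83
tooly yaw 1.529 z [-0.012  0.001 -1.   ] shift [47.5  0.1 99.8] len 111
turn rv [ 0.    -0.012  0.003]
```

View pics/sd5.png

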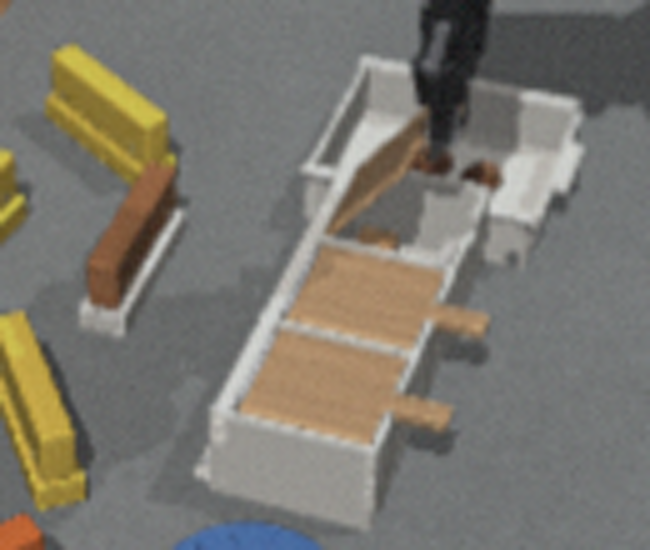

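View pics/sc7.png

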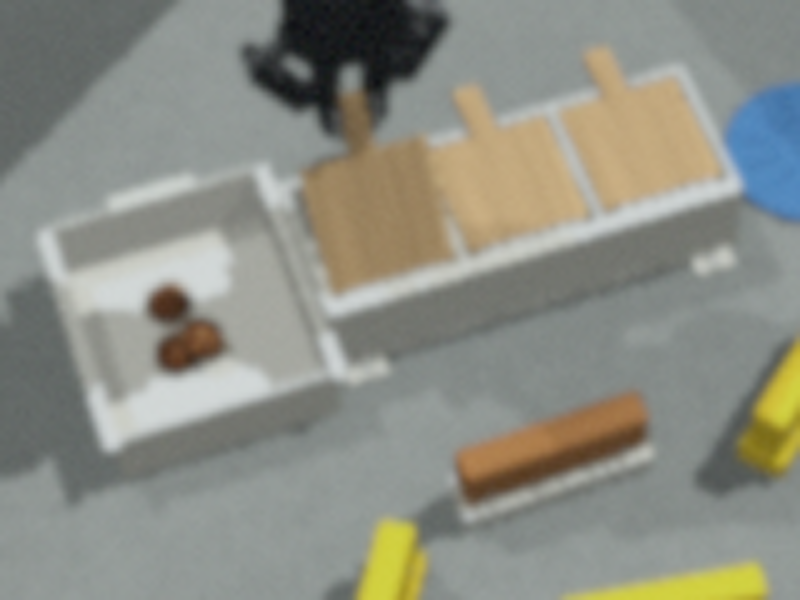

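The lid is at about 54-55° and still held. I'll let it settle, then check.

Call:
servo_tool(
  motion=[
    [0, 0, 0, 0, 0, 0, -1],
    [0, 0, 0, 0, 0, 0, -1],
    [0, 0, 0, 0, 0, 0, -1],
    [0, 0, 0, 0, 0, 0, -1],
  ],
)

```text
t: 24.43
tcp_pos: [0.4912, -0.0395, 0.1455]
tool_rot: [0.021, 1.0, 0.0, -0.005]
force: [-0.7, -1.5, -0.9]
finger_gap: 0.199
```

```bash
python3 -c "
from h import *
to(cad(-.0785,-.095,.0465),1.526)
snap('scene','sc8')
s=snap('side'); 
# tab root/hinge angle from image: tab top tip across both views is occluded; report kinematic angle
p=manip.sense()['tcp_pos']+[0,0,.019]; h=cad(.0415,-.095,.067)
print(np.degrees(np.arctan2(p[2]-h[2],h[0]-p[0])), np.hypot(p[2]-h[2],h[0]-p[0]), manip.sense()['qd'].round(3))
"
```

```text
t 24.43 tcp [ 0.4912 -0.0395  0.1455] F [-0.7 -1.5 -0.9] gap 0.199 q6 -1.83
tooly yaw 1.528 z [-0.01  0.   -1.  ] shift [47.4  0.1 99.4] len 110
turn rv [-0.    -0.01   0.002]
53.673161075781145 0.12091982371885308 [-0.002 -0.    -0.001 -0.001  0.003  0.001]
```

View pics/sc8.png

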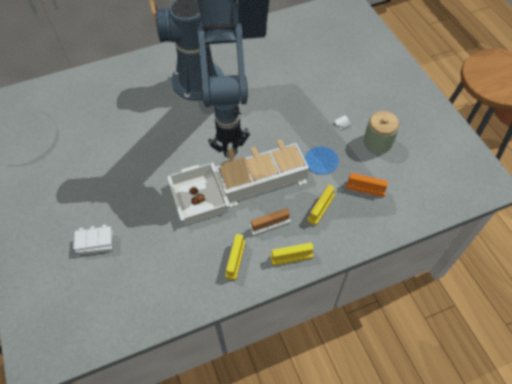

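The view shows the shells in the bin (195,195), the scraper standing at (270,220), the other objects unmoved and lid 3 held up. Handing in.

```bash
python3 -c "
from station import manip
print(manip.sign_off())"
```

```text
the job is handed in; nothing more can be done
None
```

The job is done and handed in at about 24.5 s: lid 3 has the broken catch, and the arm is still holding it up at about 54°.

- **Shells:** I scraped all three off the lids into the white tilt bin. The final pictures show them lying in the bin and the lids clear.
- **Scraper:** It is standing upright again within a few millimetres of where it was.
- **Finding the lid:** Lids 1 and 2 stayed firm when I tapped their tabs. They moved about 1 mm or less, under forces of about 30 N and 47 N. The 47 N came from a push step that was stiffer than I meant, and it acted on the fingertips only. Lid 3's tab sank about 6 mm at about 2 N.
- **Holding it up:** I pinched lid 3's tab across its width and lifted it along its arc. The 54° comes from the arm's position. The pictures show the lid well raised, but I did not measure the angle from them. The grip and pose were steady at the last check.
- **Other things on the island:** The last overview shows the disc, canister, pill boxes, magnet clip and the yellow and orange look-alikes where they were. I judged this by eye. None of the checks failed or disagreed.

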